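# Hang the pail on the column scale

### The arm

A 6-joint arm with a two-finger parallel gripper is mounted at the origin on the work surface; the furniture and walls round the work are solid. World frame = base frame: x ahead of the robot, y to its left, z up, the work surface at z = 0. Lengths are in mm, angles in rad, forces in N, time in s.
With the tool pointing down it reaches from about 300 to 775 mm from the base axis. Payload 14.6 kg.
Tool frame: the origin (TCP) lies at the very end of the fingers, on their centre line; the grasp point (between the pads) lies 19 mm behind it; z points along the fingers, y is the line along which they close (so a half turn about z gives the same grasp; the last joint's range is limited). The gripper opens to 94 mm and grips with 3 to 60 N. Pads are 16 mm wide; open, the fingers measure 119 mm over their backs; the gripper's body (75 mm by 177 mm) begins 78 mm behind the grasp point.
Start: joints at [-1.256, 0.3, 1.521, -0, 1.321, -0.067], TCP at [204.918, -510.39, 205.446] pointing down, gripper open.
Joint ranges: [-3.03, 3.03], [-0.79, 2.21], [0.23, 2.52], [-1.04, 4.18], [0, 3.07], [-2.55, 2.55]. Speed limits (rad/s): [2.22, 2.22, 2.57, 3.14, 3.14, 3.14].

### API

Orientations are given as [roll, pitch, yaw] about the fixed x, y, z axes, in that order (R = Rz(yaw) Ry(pitch) Rx(roll)).
In Python, from cell import manip, camera, get_calibration gives the robot as it stands.
- The arm moves only by the tool arm_command, never from a script. Its argument "targets" is a list of rows, each an object of numbers: "hand": the opening, from -1 (shut) to 1 (fully open), so that 0 is half open; "x", "y", "z": the shift along the tool's x, y, z in m; "yaw": the turn about the tool's z in rad. In form: [{"hand": .., "x": .., "y": .., "z": .., "yaw": ..}, ...]. A call has 1 to 10 rows; each row shifts and turns the commanded pose from where the row before left it, along the tool's axes as they then stand; what a row does not reach is not made up. A row lasts 1/10 s, in which the tool goes at most 50 mm and 8.59 degrees, less where a joint would pass 70% of its speed; a pose out of reach is approached as far as the arm can. A call is refused whole if a number of a shift passes 0.05 or a number of a turn 0.15, either way. A call with a gripper value outside its range is refused whole. The fingers move at their own pace and stop on an object; "newtons" is the grip in N (left out, the last holds). Time passes only in rows, so rows that do not move let the fingers close. It gives the time, the measured TCP pose, the force, the opening and the grip force at its end, in the units of the state.
- manip.read_state(): the state, without advancing time (a new reading comes with each control period).
- camera(name): name is "scene" or "side" or "wrist"; returns the picture (420x560x3 uint8, red, green, blue); there is no depth.
- get_calibration(name): a dict with "K" (3x3 intrinsics, pixels), "cam_to_world" (4x4, takes a point from camera to world coordinates). Camera axes: x right, y up, looking along -z (the intrinsics and any distortion apply to the point x, -y, -z); pixel columns grow to the right and rows downward; lengths in mm; the calibration is good to about 2 mm. The wrist camera is an equidistant fisheye: a pixel r from the principal point sees the ray r / f radians off the axis. A picture is of the moment at which its call begins: read the wrist's pose just before it. get_calibration takes no time and is no camera call; for the wrist camera it gives the pose at the moment of the call.
- manip.sign_off(): hands the job in; it is judged then, once.
The state is a dict: "clock": time; "joints": joint angles; "qd": joint speeds; "effort": joint torques, N m; "eef_pos": TCP position; "eef_rot": TCP orientation; "wrist_force": force on the tool from outside, world axes, zero at the start; "moment": the same for the moment, N m; "finger_gap": finger opening in mm; "finger_force": force on a finger pad.
Only numpy, scipy, OpenCV 4.12 (cv2) and the standard library are available. Lean on these libraries where they do the work, as an engineer would, in place of code of your own. Each camera call takes 0.05 s, during which the arm holds its last target. There are 200 camera calls.

### The job

Weigh the pail of tins. While the pail stands on the bench, swing its folded bail upright; then carry the pail upright to the column scale and hang it by the bail, its wire over both prongs of the forked hook. Lower it slowly until the sprung hook bears the whole weight, and only then let go, so that the hook neither drops nor springs up and the pail is left hanging quietly; keep the tins in the pail and leave the other things where they are.

Things in the scene. Friction and masses are not known exactly. Their poses are not given: they have to be found in the camera images.
- pail: Small round steel pail, open at the top, 100 mm tall, 94 mm across at the foot and 124 mm at the rolled rim, wall 3 mm; 0.14 to 0.5 kg empty (not known beforehand), plus three tins of 45 g. Origin: centre of its underside; z up; the folded bail sticks out towards its -x side (its front, turned roughly towards the robot).
- bail (a joint): Angle of the pail's wire bail (rad): 0 = folded level, its grip 85 mm out in front (-x) of the pail's axis; pi/2 = upright; it can go from -0.35 to 3.3. It swings about the pail's y axis through a point 90 mm above the pail's underside. The pivots are stiff: the bail stays where it is left, and a push of under 1 N at the grip turns it.
- bail_grip (a point): Centre of the black grip in the middle of the bail, a tube 13 mm thick and 38 mm long along the pail's y axis that turns freely on the wire; this point's axes turn with the bail. The bail is 5 mm round wire: straight for 25 mm on each side of the grip, then bending back to the ears at the pail's sides, 66 mm from the middle. The grip lies 85 mm from the pivot axis.
- scale: Column spring scale, fixed to the bench: grey base plate 120 mm wide (from 40 mm behind to 125 mm in front of the column's axis, its top 14 mm above the bench), square aluminium column 40 mm thick and 291 mm tall, with a white graduated plate on its left (+y). Origin: on the bench, on the column's axis; it faces its -x, where the forked hook points.
- scale_hook (a joint): How far the forked hook has sunk on its spring (m): 0 unloaded, 0.085 at its bottom stop. It sinks about 9 mm for each newton hung on it: 27 to 60 mm under the loaded pail, whose weight is not known beforehand; lightly damped.
- hook_seat (a point): Seat of the forked hook, where the bail wire's middle lies when hung (wire along y): 130 mm ahead of the column's axis, midway between the prongs, 280 mm above the bench unloaded; moves with the hook, axes as the scale's. Prongs: 8 mm bars along x at y = +-36 mm (64 mm clear); the red tips are 18 mm ahead of the seat, tops 16 mm above it; behind, they rise 8 mm to a crossbar 88 mm back.
- order_tin_1: Round aluminium tin with a lid, 62 mm across, 22 mm tall, 45 g; one of the stack of three in the pail. Origin: centre of its underside.
- order_tin_2: Round aluminium tin with a lid, 62 mm across, 22 mm tall, 45 g; one of the stack of three in the pail. Origin: centre of its underside.
- order_tin_3: Round aluminium tin with a lid, 62 mm across, 22 mm tall, 45 g; one of the stack of three in the pail. Origin: centre of its underside.
- ink_pad: Steel ink pad, 65 x 99 x 19 mm, lying on the bench; a bystander. Origin: centre of its underside.
- rubber_stamp: Rubber stamp with a turned wooden handle, 27 x 52 x 77 mm, standing; a bystander. Origin: centre of its underside.
- card_stack: Stack of cards, 57 x 91 x 19 mm; a bystander. Origin: centre of its underside.
- kraft_box: Small brown box, 50 x 66 x 46 mm, behind the pail; a bystander. Origin: centre of its underside.
Mind the look-alikes: they are no part of the job. Leave any green look-alike of the order_tin_3 alone.

How it is judged:
By the outcome, as a careful person would: the job done as asked, in the order asked, and still so for the second after the job is handed in, with the robot touching nothing.
It also fails if it takes over 72 s, if anything falls off the work surface, if the arm or the gripper's body presses on something with over 40 N, if the wrist force passes 120 N, or if a joint passes its speed limit or range.

## Working session

There is one attempt and no reset: what is moved stays moved. The work goes in short steps, Python scripts to look and compute and a tool call to move; the robot and the scene stay as the last step left them, time stands still between calls to the robot, and variables do not carry over. Pictures are saved under pics/ and viewed, at most 12 in all, crops included, and the job is handed in when it is done.

Besides the shell and the picture viewer there is one more tool, called after "Call:" by a JSON object that holds its "fn" and its "kwargs". arm_command: Moves the arm, as the interface text tells. Its arguments: {"type":"object","properties":{"targets":{"type":"array"},"newtons":{"type":"number"}},"required":["targets"]}

```bash
mkdir -p pics; ls
python3 - <<'E'
from cell import manip,camera,get_calibration
import cv2,numpy as np
for n in ("scene","side"):
    im=camera(n); cv2.imwrite(f"pics/{n}0.png",im[:,:,::-1]); c=get_calibration(n); print(n,c)
print(manip.read_state())
E
```

```text
pics
scene {'K': array([[478.41045358,   0.        , 278.12868887],
       [  0.        , 478.41045358, 208.30723904],
       [  0.        ,   0.        ,   1.        ]]), 'cam_to_world': array([[-5.47849936e-01,  6.56769477e-01, -5.18183656e-01,
        -1.04269199e+02],
       [-8.36444387e-01, -4.19018581e-01,  3.53248096e-01,
         6.08061040e+02],
       [ 1.48739873e-02,  6.26958757e-01,  7.78910445e-01,
         1.14919725e+03],
       [ 0.00000000e+00,  0.00000000e+00,  0.00000000e+00,
         1.00000000e+00]])}
side {'K': array([[399.78106726,   0.        , 285.7104641 ],
       [  0.        , 399.78106726, 206.31718899],
       [  0.        ,   0.        ,   1.        ]]), 'cam_to_world': array([[-9.09600703e-01,  1.29357535e-01, -3.94833115e-01,
         2.08756929e+02],
       [-4.15200384e-01, -3.18081331e-01,  8.52310335e-01,
         9.43208656e+02],
       [-1.53362785e-02,  9.39196941e-01,  3.43036301e-01,
         5.28549123e+02],
       [ 0.00000000e+00,  0.00000000e+00,  0.00000000e+00,
         1.00000000e+00]])}
{'clock': 0.1, 'joints': array([-1.25560210e+00,  3.00401506e-01,  1.52153038e+00,  1.40003813e-05,
        1.32069176e+00, -6.66227409e-02]), 'qd': array([-4.32980083e-05, -2.99093060e-03,  1.90102305e-04,  5.33421351e-04,
        1.80924111e-03, -3.38660310e-05]), 'effort': array([ 2.64451621e-03, -5.32639396e+01, -3.53283012e+01,  7.09821051e-02,
        2.35096214e-02, -3.46188222e-05]), 'eef_pos': array([ 204.84902945, -510.17139807,  204.94594854]), 'eef_rot': array([-3.14056485e+00, -8.21681038e-05,  3.81813456e-01]), 'wrist_force': array([-0.34021266, -0.25005952,  0.43504721]), 'moment': array([-0.05654376,  0.04120013, -0.04146022]), 'finger_force': 0.0, 'finger_gap': 94.42787301651629}
```

View pics/scene0.png

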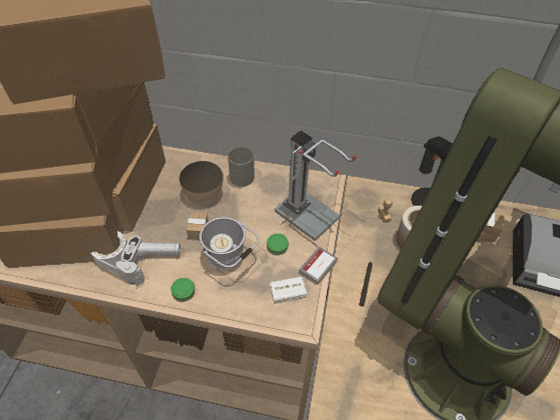

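View pics/side0.png

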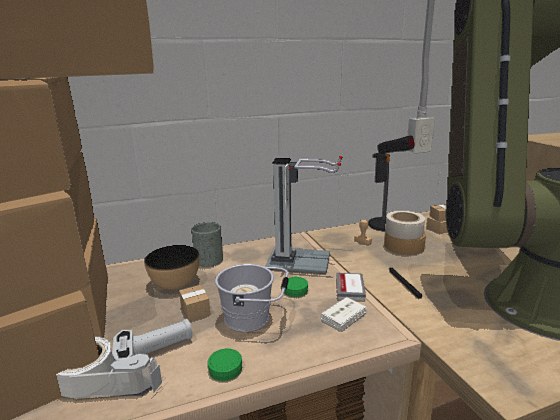

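The scene view shows the pail at (223,240) with its bail's black grip at (246,254). The scale is at (300,200) with red prong tips at (354,157) and (337,173). Green decoy tins are at (278,243) and (183,290), and the ink pad and cards are at (318,265) and (288,290). The side view agrees: pail (245,295), grip (285,283), tips around (340,160).

```bash
cat > h.py <<'E'
import numpy as np,cv2
from cell import manip,camera,get_calibration
def ray(n,p,c=None):
    c=c or get_calibration(n);K=c["K"];T=c["cam_to_world"]
    u=(p[0]-K[0,2])/K[0,0];v=(p[1]-K[1,2])/K[1,1]
    if n=="wrist":
        r=np.hypot(u,v); s=np.sin(r)/max(r,1e-9); d=np.array([u*s,-v*s,-np.cos(r)])
    else: d=np.array([u,-v,-1.])
    d=T[:3,:3]@d; return T[:3,3],d/np.linalg.norm(d)
def plane(n,p,z,c=None):
    o,d=ray(n,p,c); return o+d*(z-o[2])/d[2]
def tri(rays):
    A=sum(np.eye(3)-np.outer(d,d) for o,d in rays); b=sum((np.eye(3)-np.outer(d,d))@o for o,d in rays)
    X=np.linalg.solve(A,b); return X,[np.linalg.norm(np.cross(X-o,d)) for o,d in rays]
def blobs(m,amin=4):
    n,l,s,c=cv2.connectedComponentsWithStats(m.astype(np.uint8)); return [(c[i].round(1),s[i,4],s[i,:4]) for i in range(1,n) if s[i,4]>=amin]
E
python3 - <<'E'
from h import *
for n,box in (("scene",(180,120,380,320)),("side",(200,140,380,340))):
    im=cv2.imread(f"pics/{n}0.png"); x0,y0,x1,y1=box
    c=im[y0:y1,x0:x1].astype(int); b,g,r=c[...,0],c[...,1],c[...,2]
    print(n,"red",[(q[0]+[x0,y0],q[1]) for q in blobs((r>120)&(g<70)&(b<70))])
    print("blk",[(q[0]+[x0,y0],q[1],q[2]) for q in blobs((c.max(2)<45),10)])
    cv2.imwrite(f"pics/c_{n}.png",cv2.resize(im[y0:y1,x0:x1],None,fx=600/(y1-y0),fy=600/(y1-y0),interpolation=cv2.INTER_CUBIC))
a=cv2.imread("pics/c_scene.png");b=cv2.imread("pics/c_side.png")
cv2.imwrite("pics/c_both.png",cv2.resize(np.hstack([a[:, :600],b[:,:540]]),(800,421)))
E
```

```text
scene red [(array([354.5, 157. ]), np.int32(6)), (array([336.5, 172. ]), np.int32(6)), (array([318.8, 252.8]), np.int32(15)), (array([313., 261.]), np.int32(5)), (array([306.2, 267.6]), np.int32(11))]
blk []
side red [(array([340.2, 156.6]), np.int32(5)), (array([338.8, 163.4]), np.int32(5)), (array([342.8, 282.1]), np.int32(52))]
blk [(array([377.4, 164.6]), np.int32(131), array([173,   4,   7,  38], dtype=int32)), (array([281.6, 160.4]), np.int32(89), array([73, 18, 18,  6], dtype=int32)), (array([296.5, 174.5]), np.int32(16), array([96, 31,  2,  8], dtype=int32)), (array([290. , 220.5]), np.int32(50), array([90, 56,  1, 50], dtype=int32)), (array([374.3, 223.3]), np.int32(83), array([169,  78,  11,  12], dtype=int32)), (array([284.8, 282.3]), np.int32(48), array([ 82, 137,   6,  12], dtype=int32))]
```

View pics/c_scene.png

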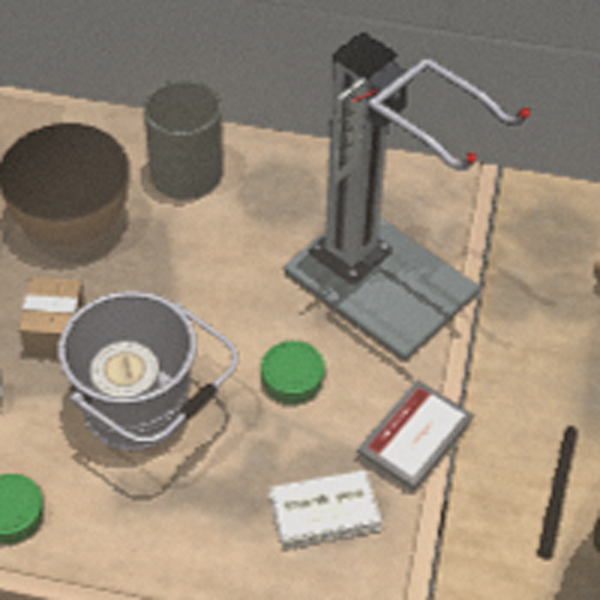

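View pics/c_side.png

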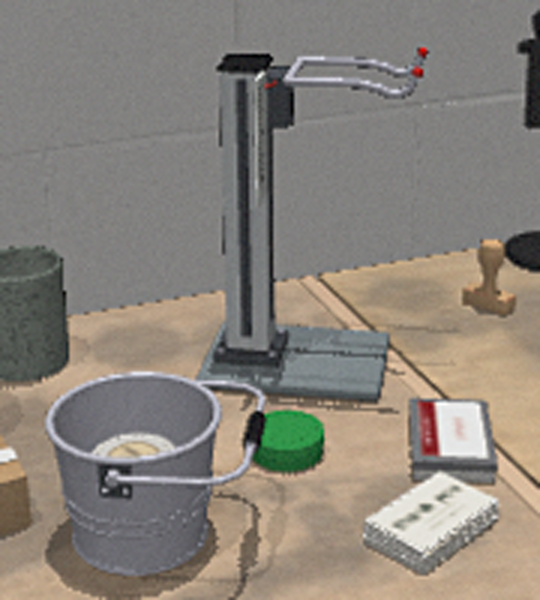

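The crops confirm the layout. In the scene view the grip is at (246.3,254) and the rim centre is about (222.4,236.3). In the side view the grip is at (285,283) and the rim centre about (244,279.7). Both red tips are visible in each view. The green tins lie outside the pail and are decoys; the order tins are inside it.

Run:
```python
from h import *
np.set_printoptions(precision=1,suppress=True)
def t(s,d): return tri([ray("scene",s),ray("side",d)])
g=t((246.3,254),(284.8,282.7)); rim=t((222.4,236.3),(244.2,279.7)); print("grip",g,"rim",rim,plane("scene",(222.4,236.3),100),plane("side",(244.2,279.7),100))
A=t((354.5,157),(340.2,156.6));B=t((336.5,172),(338.8,163.4));A2=t((354.5,157),(338.8,163.4))
print("tips",A,B,A2)
# base plate corners z=14 in scene crop
for p in ((283,268),(404,357),(480,290),(380,222)): print("plate",plane("scene",(180+p[0]/3,120+p[1]/3),14))
for n,p in (("tin",(293,368)),("tin2",(15,508)),("pad",(413,432)),("card",(325,505)),("box",(50,300))): print(n,plane("scene",(180+p[0]/3,120+p[1]/3),20))
d=g[0]-rim[0]; print("dir",d,np.hypot(*d[:2]),np.arctan2(-d[1],-d[0]))
```

```text
grip (array([517.4, 283.6,  91.8]), [np.float64(2.021435224963089), np.float64(2.0214352249631675)]) rim (array([599.8, 309.5,  94.1]), [np.float64(1.9827002282435726), np.float64(1.9827002282434898)]) [593.5 311.1 100. ] [597. 317. 100.]
tips (array([503.1, -34.6, 292.4]), [np.float64(1.6453222375877825), np.float64(1.6453222375880252)]) (array([485.3,  36. , 292.8]), [np.float64(0.9826053899468925), np.float64(0.9826053899468914)]) (array([513.7, -49.2, 271.9]), [np.float64(1.6103455946379566), np.float64(1.6103455946379466)])
plate [653.8 105.2  14. ]
plate [498.3  66.5  14. ]
plate [523.7 -46.2  14. ]
plate [651.  -13.4  14. ]
tin [542.  166.3  20. ]
tin2 [548.8 456.2  20. ]
pad [422.  112.1  20. ]
card [402.7 223.3  20. ]
box [739.6 323.8  20. ]
dir [-82.4 -25.9  -2.3] 86.33767827786674 0.3047258987044294
```

```bash
cat >> h.py <<'E'
from scipy.spatial.transform import Rotation as Rn
def rows(target,yaw,n=None,step=.045,pose=None):
    "tool-frame rows from present pose to world target (mm), tool down"
    s=manip.read_state(); p=np.array(s["eef_pos"]) if pose is None else np.array(pose[:3]); a=s["eef_rot"][2] if pose is None else pose[3]
    d=(np.array(target)-p)/1e3; da=(yaw-a+np.pi)%(2*np.pi)-np.pi
    n=n or int(max(1,np.ceil(np.linalg.norm(d)/step),np.ceil(abs(da)/.145)))
    out=[]
    for i in range(n):
        R=Rn.from_euler("xyz",[np.pi,0,a+i*da/n]).as_matrix(); v=R.T@(d/n)
        out.append(dict(x=round(v[0],4),y=round(v[1],4),z=round(v[2],4),yaw=round(-da/n,3)))
    print(n,np.hypot(*out and (d[0],d[1])).round(3)); [print(str(o).replace("'",'"')+",") for o in out]
E
python3 - <<'E'
from h import *
np.set_printoptions(precision=0,suppress=True)
print("lamp base",plane("scene",(430,197),0), "head",tri([ray("scene",(436,150)),ray("side",(395,145))]))
print("bowl",plane("scene",(412,230),30))
rows((330,-30,230),1.87); rows((517,284,230),1.87,pose=(330,-30,230,1.87))
E
```

```text
lamp base [ 440. -343.    0.] head (array([ 402., -222.,  297.]), [np.float64(3.155494484528377), np.float64(3.155494484528361)])
bowl [ 363. -184.   30.]
12 0.496
{"x": np.float64(0.0246), "y": np.float64(-0.0332), "z": np.float64(-0.0021), "yaw": np.float64(-0.124)},
{"x": np.float64(0.0285), "y": np.float64(-0.03), "z": np.float64(-0.0021), "yaw": np.float64(-0.124)},
{"x": np.float64(0.032), "y": np.float64(-0.0262), "z": np.float64(-0.0021), "yaw": np.float64(-0.124)},
{"x": np.float64(0.035), "y": np.float64(-0.022), "z": np.float64(-0.0021), "yaw": np.float64(-0.124)},
{"x": np.float64(0.0374), "y": np.float64(-0.0175), "z": np.float64(-0.0021), "yaw": np.float64(-0.124)},
{"x": np.float64(0.0393), "y": np.float64(-0.0128), "z": np.float64(-0.0021), "yaw": np.float64(-0.124)},
{"x": np.float64(0.0406), "y": np.float64(-0.0078), "z": np.float64(-0.0021), "yaw": np.float64(-0.124)},
{"x": np.float64(0.0413), "y": np.float64(-0.0027), "z": np.float64(-0.0021), "yaw": np.float64(-0.124)},
{"x": np.float64(0.0413), "y": np.float64(0.0024), "z": np.float64(-0.0021), "yaw": np.float6
[... 417 characters left out ...]
.0},
{"x": np.float64(0.0272), "y": np.float64(0.0301), "z": np.float64(0.0), "yaw": -0.0},
{"x": np.float64(0.0272), "y": np.float64(0.0301), "z": np.float64(0.0), "yaw": -0.0},
{"x": np.float64(0.0272), "y": np.float64(0.0301), "z": np.float64(0.0), "yaw": -0.0},
{"x": np.float64(0.0272), "y": np.float64(0.0301), "z": np.float64(0.0), "yaw": -0.0},
{"x": np.float64(0.0272), "y": np.float64(0.0301), "z": np.float64(0.0), "yaw": -0.0},
{"x": np.float64(0.0272), "y": np.float64(0.0301), "z": np.float64(0.0), "yaw": -0.0},
{"x": np.float64(0.0272), "y": np.float64(0.0301), "z": np.float64(0.0), "yaw": -0.0},
{"x": np.float64(0.0272), "y": np.float64(0.0301), "z": np.float64(0.0), "yaw": -0.0},
```

Call:
{"fn": "arm_command", "kwargs": {"targets": [{"z":-0.04,"yaw":-0.149},{"z":-0.045,"yaw":-0.149},{"z":-0.045,"yaw":-0.149},{"z":-0.045,"yaw":-0.149},{"z":-0.04,"yaw":-0.149},{"yaw":-0.149},{"yaw":-0.149},{"yaw":-0.149},{"yaw":-0.149},{"yaw":-0.149}]}}

```text
schema error: expected keys hand, x, y, z, yaw
```

Run:
```python
from h import *
s=manip.read_state();print(s["eef_pos"],s["eef_rot"],s["clock"]); rows((517,284,420),1.87)
```

```text
[ 204.84902945 -510.17139807  204.94594854] [-3.14056485e+00 -8.21681038e-05  3.81813456e-01] 0.1
20 0.853
{"x": np.float64(0.0293), "y": np.float64(-0.031), "z": np.float64(-0.0108), "yaw": np.float64(-0.074)},
{"x": np.float64(0.0315), "y": np.float64(-0.0288), "z": np.float64(-0.0108), "yaw": np.float64(-0.074)},
{"x": np.float64(0.0336), "y": np.float64(-0.0263), "z": np.float64(-0.0108), "yaw": np.float64(-0.074)},
{"x": np.float64(0.0354), "y": np.float64(-0.0238), "z": np.float64(-0.0108), "yaw": np.float64(-0.074)},
{"x": np.float64(0.0371), "y": np.float64(-0.0211), "z": np.float64(-0.0108), "yaw": np.float64(-0.074)},
{"x": np.float64(0.0386), "y": np.float64(-0.0183), "z": np.float64(-0.0108), "yaw": np.float64(-0.074)},
{"x": np.float64(0.0398), "y": np.float64(-0.0153), "z": np.float64(-0.0108), "yaw": np.float64(-0.074)},
{"x": np.float64(0.0408), "y": np.float64(-0.0123), "z": np.float64(-0.0108), "yaw": np.float64(-0.074)},
{"x": np.float64(0.0416), "y": np.float64(-0.0093), "z": np.float64(-0.0108), "yaw": np.float64(-0.074)},
{"x": np.float64(0.0422), "y": np.float6
[... 415 characters left out ...]
float64(0.0065), "z": np.float64(-0.0108), "yaw": np.float64(-0.074)},
{"x": np.float64(0.0416), "y": np.float64(0.0096), "z": np.float64(-0.0108), "yaw": np.float64(-0.074)},
{"x": np.float64(0.0407), "y": np.float64(0.0127), "z": np.float64(-0.0108), "yaw": np.float64(-0.074)},
{"x": np.float64(0.0397), "y": np.float64(0.0157), "z": np.float64(-0.0108), "yaw": np.float64(-0.074)},
{"x": np.float64(0.0384), "y": np.float64(0.0186), "z": np.float64(-0.0108), "yaw": np.float64(-0.074)},
{"x": np.float64(0.0369), "y": np.float64(0.0214), "z": np.float64(-0.0108), "yaw": np.float64(-0.074)},
{"x": np.float64(0.0352), "y": np.float64(0.0241), "z": np.float64(-0.0108), "yaw": np.float64(-0.074)},
```

All five keys are needed in each row.

Call:
{"fn": "arm_command", "kwargs": {"targets": [{"hand":1,"x":0,"y":0,"z":-0.04,"yaw":-0.149},{"hand":1,"x":0,"y":0,"z":-0.045,"yaw":-0.149},{"hand":1,"x":0,"y":0,"z":-0.045,"yaw":-0.149},{"hand":1,"x":0,"y":0,"z":-0.045,"yaw":-0.149},{"hand":1,"x":0,"y":0,"z":-0.04,"yaw":-0.149},{"hand":1,"x":0,"y":0,"z":0,"yaw":-0.149},{"hand":1,"x":0,"y":0,"z":0,"yaw":-0.149},{"hand":1,"x":0,"y":0,"z":0,"yaw":-0.149},{"hand":1,"x":0,"y":0,"z":0,"yaw":-0.149},{"hand":1,"x":0,"y":0,"z":0,"yaw":-0.149}]}}

```text
clock: 1.1
eef_pos: [204.9, -510.4, 420.1]
eef_rot: [3.142, -0.001, 1.878]
wrist_force: [-1.2, 0.2, -1.0]
finger_gap: 93.7
finger_force: 0.0
```

```bash
sed -i 's/\[print(str.*$/print(out[0]["x"],out[0]["y"],out[0]["z"],out[0]["yaw"],"last",list(out[-1].values()))/' h.py
python3 - <<'E'
from h import *
s=manip.read_state();print(s["eef_pos"],s["eef_rot"],s["clock"]); rows((517,284,420),1.87)
E
```

```text
[ 204.90657875 -510.37887507  420.08757976] [ 3.14157694e+00 -7.24770922e-04  1.87786249e+00] 1.1
19 0.853
0.0349 0.0283 0.0 0.0 last [np.float64(0.0351), np.float64(0.028), np.float64(0.0), np.float64(0.0)]
```

Call:
{"fn": "arm_command", "kwargs": {"targets": [{"hand":1,"x":0.035,"y":0.028,"z":0,"yaw":0},{"hand":1,"x":0.035,"y":0.028,"z":0,"yaw":0},{"hand":1,"x":0.035,"y":0.028,"z":0,"yaw":0},{"hand":1,"x":0.035,"y":0.028,"z":0,"yaw":0},{"hand":1,"x":0.035,"y":0.028,"z":0,"yaw":0},{"hand":1,"x":0.035,"y":0.028,"z":0,"yaw":0},{"hand":1,"x":0.035,"y":0.028,"z":0,"yaw":0},{"hand":1,"x":0.035,"y":0.028,"z":0,"yaw":0},{"hand":1,"x":0.035,"y":0.028,"z":0,"yaw":0},{"hand":1,"x":0.035,"y":0.028,"z":0,"yaw":0}]}}

```text
clock: 2.1
eef_pos: [368.7, -91.3, 420.4]
eef_rot: [3.142, 0.0, 1.872]
wrist_force: [0.2, -1.1, -0.3]
finger_gap: 93.8
finger_force: 0.0
```

Run:
```python
from h import *
rows((517,284,420),1.87)
```

```text
9 0.404
0.0349 0.0281 0.0 0.0 last [np.float64(0.035), np.float64(0.028), np.float64(0.0), np.float64(0.0)]
```

Call:
{"fn": "arm_command", "kwargs": {"targets": [{"hand":1,"x":0.035,"y":0.028,"z":0,"yaw":0},{"hand":1,"x":0.035,"y":0.028,"z":0,"yaw":0},{"hand":1,"x":0.035,"y":0.028,"z":0,"yaw":0},{"hand":1,"x":0.035,"y":0.028,"z":0,"yaw":0},{"hand":1,"x":0.035,"y":0.028,"z":0,"yaw":0},{"hand":1,"x":0.035,"y":0.028,"z":0,"yaw":0},{"hand":1,"x":0.035,"y":0.028,"z":0,"yaw":0},{"hand":1,"x":0.035,"y":0.028,"z":0,"yaw":0},{"hand":1,"x":0.035,"y":0.028,"z":0,"yaw":0}]}}

```text
clock: 3.0
eef_pos: [516.1, 284.3, 420.1]
eef_rot: [-3.141, 0.0, 1.872]
wrist_force: [-0.1, 0.4, 0.2]
finger_gap: 93.9
finger_force: 0.0
```

Call:
{"fn": "arm_command", "kwargs": {"targets": [{"hand":-0.47,"x":0,"y":0,"z":0.045,"yaw":0},{"hand":-0.47,"x":0,"y":0,"z":0.045,"yaw":0},{"hand":-0.47,"x":0,"y":0,"z":0.045,"yaw":0},{"hand":-0.47,"x":0,"y":0,"z":0.045,"yaw":0},{"hand":-0.47,"x":0,"y":0,"z":0,"yaw":0}]}}

```text
clock: 3.5
eef_pos: [513.8, 281.5, 234.6]
eef_rot: [-3.131, 0.001, 1.872]
wrist_force: [0.6, 0.6, 0.1]
finger_gap: 57.7
finger_force: 0.0
```

Run:
```python
from h import *
import pickle
c=get_calibration("wrist"); im=camera("wrist"); cv2.imwrite("pics/w1.png",im[:,:,::-1]); pickle.dump(c,open("w1.pkl","wb"))
s=manip.read_state();print(s["eef_pos"],s["eef_rot"],s["finger_gap"],c["K"][0],c["cam_to_world"].round(2))
```

```text
[515.11293084 282.09217737 239.02143085] [-3.13703880e+00  6.06435352e-04  1.87180767e+00] 53.50420631093272 [325.1922621    0.         275.29942624] [[ 9.5000e-01 -2.9000e-01 -6.0000e-02  4.9580e+02]
 [ 3.0000e-01  9.3000e-01  2.2000e-01  3.4571e+02]
 [-1.0000e-02 -2.3000e-01  9.7000e-01  4.1485e+02]
 [ 0.0000e+00  0.0000e+00  0.0000e+00  1.0000e+00]]
```

View pics/w1.png

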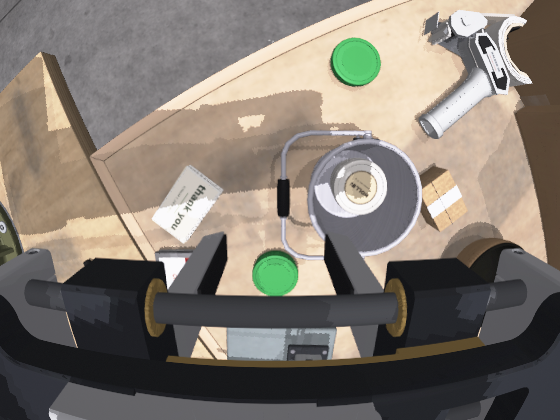

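The wrist view shows the grip at (283,197), the rim centred at about (365,197), and bail ends level with the ears at (370,135) and (320,258). The bail is nearly square to the image.

Run:
```python
from h import *
import pickle
np.set_printoptions(precision=1,suppress=True)
c=pickle.load(open("w1.pkl","rb")); im=cv2.imread("pics/w1.png").astype(int)
m=np.zeros(im.shape[:2],bool); m[150:240,265:300]=True
b=max(blobs(m&(im.max(2)<60)),key=lambda q:q[1]); print(b)
g=plane("wrist",b[0],90,c); print("grip",g)
x,y,w,h=b[2]
print("ends",plane("wrist",(b[0][0],y),90,c),plane("wrist",(b[0][0],y+h),90,c))
P=np.array([plane("wrist",p,98,c)[:2] for p in ((308,197),(421,195),(365,139),(365,254),(325,156),(405,237))])
A=np.c_[2*P,np.ones(6)]; q=np.linalg.lstsq(A,(P**2).sum(1),rcond=None)[0]; print("rim",q[:2],np.sqrt(q[2]+q[:2]@q[:2]))
d=q[:2]-g[:2]; print(d,np.hypot(*d),np.arctan2(d[1],d[0]))
s=manip.read_state(); print(s["eef_pos"],s["finger_gap"])
w=plane("wrist",(283,160),90,c); print(w)
```

```text
(array([282.8, 197.2]), np.int32(414), array([277, 179,  12,  38], dtype=int32))
grip [519.9 283.2  90. ]
ends [514.3 301.1  90. ] [526.3 263.3  90. ]
rim [602.1 309.3] 61.296888752568044
[82.2 26.1] 86.23655722360861 0.30722399311718573
[515.1 282.1 239. ] 53.50420631093272
[508.7 319.5  90. ]
```

Call:
{"fn": "arm_command", "kwargs": {"targets": [{"hand":-0.47,"x":-0.035,"y":0.003,"z":0,"yaw":0},{"hand":-0.47,"x":0,"y":0,"z":0.04,"yaw":0},{"hand":-0.47,"x":0,"y":0,"z":0.04,"yaw":0},{"hand":-0.47,"x":0,"y":0,"z":0,"yaw":0},{"hand":-0.47,"x":0,"y":0,"z":0,"yaw":0}]}}

```text
clock: 4.05
eef_pos: [530.1, 250.4, 163.5]
eef_rot: [3.139, -0.0, 1.872]
wrist_force: [0.5, -0.1, 0.3]
finger_gap: 24.7
finger_force: 0.0
```

Run:
```python
from h import *
import pickle
rows((529.2,251.1,76),1.876,n=4); s=manip.read_state(); print(s["finger_gap"])
c=get_calibration("wrist"); im=camera("wrist"); cv2.imwrite("pics/w2.png",cv2.resize(im[100:320,120:420,::-1],None,fx=2.6,fy=2.6)); pickle.dump(c,open("w2.pkl","wb"))
```

```text
4 0.001
0.0002 -0.0002 0.0219 -0.001 last [np.float64(0.0002), np.float64(-0.0002), np.float64(0.0219), np.float64(-0.001)]
24.73230431612729
```

View pics/w2.png

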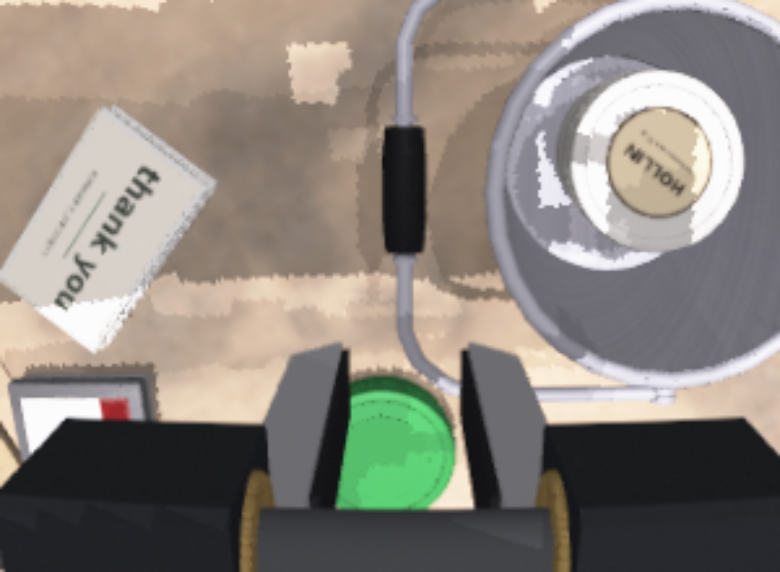

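The wrist crop shows the grip at (405,190), the wire running down column about 404 until it bends near row 315, and the fingers spaced either side of it at (310,420) and (500,420). Now a lateral check.

Run:
```python
from h import *
import pickle
np.set_printoptions(precision=1,suppress=True)
c=pickle.load(open("w2.pkl","rb"))
f=lambda x,y,z=90:plane("wrist",(120+x/2.6,100+y/2.6),z,c)
s=manip.read_state(); p=s["eef_pos"]; ex=np.array([np.cos(.303),np.sin(.303)]); ey=np.array([-ex[1],ex[0]])
for n,q in (("grip",f(404.5,190)),("wire",f(404,285)),("bend",f(408,320)),("rimL",f(490,190,98))): d=(q-p)[:2]; print(n,q,"tooly",d@ex,"toolx",d@ey)
print(p,s["eef_rot"])
```

```text
grip [520.6 282.9  90. ] tooly 0.2696053211550796 toolx 33.816947316562654
wire [529.2 254.7  90. ] tooly 0.09465191387876482 toolx 4.277360854453639
bend [533.8 244.3  90. ] tooly 1.3352688492753129 toolx -6.981039679176793
rimL [544.2 291.4  98. ] tooly 25.353676880054067 toolx 34.8997358450134
[530.4 250.6 164.1] [ 3.1 -0.   1.9]
```

Call:
{"fn": "arm_command", "kwargs": {"targets": [{"hand":-0.47,"x":0.004,"y":-0.002,"z":0.02,"yaw":0},{"hand":-0.47,"x":0,"y":0,"z":0.023,"yaw":0},{"hand":-0.47,"x":0,"y":0,"z":0.02,"yaw":0},{"hand":-0.47,"x":0,"y":0,"z":0.015,"yaw":0},{"hand":-0.47,"x":0,"y":0,"z":0.01,"yaw":0},{"hand":-0.47,"x":0,"y":0.002,"z":0,"yaw":0}]}}

```text
clock: 4.7
eef_pos: [528.0, 253.8, 72.5]
eef_rot: [-3.141, 0.0, 1.872]
wrist_force: [-0.4, 0.0, -0.7]
finger_gap: 25.0
finger_force: 0.0
```

Call:
{"fn": "arm_command", "kwargs": {"targets": [{"hand":-1,"x":0,"y":0,"z":0,"yaw":0},{"hand":-1,"x":0,"y":0,"z":0,"yaw":0},{"hand":-1,"x":0,"y":0,"z":0,"yaw":0},{"hand":-1,"x":0,"y":0,"z":0,"yaw":0},{"hand":-1,"x":0,"y":0,"z":0,"yaw":0}], "newtons": 5}}

```text
clock: 5.2
eef_pos: [528.1, 253.9, 72.8]
eef_rot: [3.141, -0.0, 1.872]
wrist_force: [0.7, 0.6, -0.5]
finger_gap: 4.4
finger_force: 5.0
```

Call:
{"fn": "arm_command", "kwargs": {"targets": [{"hand":-1,"x":0,"y":0.0003,"z":-0.0067,"yaw":0},{"hand":-1,"x":0,"y":0.0008,"z":-0.0066,"yaw":0},{"hand":-1,"x":0,"y":0.0013,"z":-0.0065,"yaw":0},{"hand":-1,"x":0,"y":0.0018,"z":-0.0064,"yaw":0},{"hand":-1,"x":0,"y":0.0023,"z":-0.0063,"yaw":0},{"hand":-1,"x":0,"y":0.0028,"z":-0.0061,"yaw":0},{"hand":-1,"x":0,"y":0.0033,"z":-0.0058,"yaw":0},{"hand":-1,"x":0,"y":0.0037,"z":-0.0056,"yaw":0},{"hand":-1,"x":0,"y":0.0041,"z":-0.0052,"yaw":0},{"hand":-1,"x":0,"y":0.0045,"z":-0.0049,"yaw":0}], "newtons": 5}}

```text
clock: 6.2
eef_pos: [551.9, 261.1, 133.0]
eef_rot: [-3.141, 0.0, 1.872]
wrist_force: [-0.7, -0.8, 0.1]
finger_gap: 4.6
finger_force: 5.0
```

Call:
{"fn": "arm_command", "kwargs": {"targets": [{"hand":-1,"x":0,"y":0.0049,"z":-0.0045,"yaw":0},{"hand":-1,"x":0,"y":0.0052,"z":-0.0041,"yaw":0},{"hand":-1,"x":0,"y":0.0056,"z":-0.0037,"yaw":0},{"hand":-1,"x":0,"y":0.0058,"z":-0.0033,"yaw":0},{"hand":-1,"x":0,"y":0.0061,"z":-0.0028,"yaw":0},{"hand":-1,"x":0,"y":0.0063,"z":-0.0023,"yaw":0},{"hand":-1,"x":0,"y":0.0064,"z":-0.0018,"yaw":0},{"hand":-1,"x":0,"y":0.0065,"z":-0.0013,"yaw":0},{"hand":-1,"x":0,"y":0.0066,"z":-0.0008,"yaw":0},{"hand":-1,"x":0,"y":0.0067,"z":-0.0003,"yaw":0}]}}

```text
clock: 7.2
eef_pos: [609.6, 279.1, 157.3]
eef_rot: [-3.141, -0.0, 1.872]
wrist_force: [-0.5, -0.2, 0.7]
finger_gap: 4.9
finger_force: 5.0
```

Run:
```python
from h import *
s=manip.read_state();print(s["eef_pos"],s["wrist_force"])
a=camera("scene")[190:290,180:280,::-1];b=camera("side")[220:345,190:315,::-1]
cv2.imwrite("pics/v3.png",np.hstack([cv2.resize(a,(400,400),interpolation=2),cv2.resize(b,(400,400),interpolation=2)]))
```

```text
[609.57273971 279.12311927 157.28904001] [-0.52240478 -0.15418554  0.69986249]
```

View pics/v3.png

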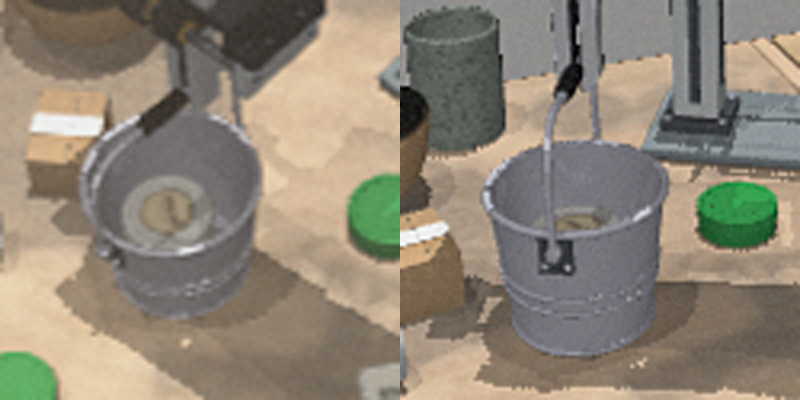

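The bail stands upright, with its grip at (165,110) left and (568,80) right, and the tins are still in the pail. Next I release and regrip on the black grip.

Call:
{"fn": "arm_command", "kwargs": {"targets": [{"hand":-0.4,"x":0,"y":0,"z":0,"yaw":0},{"hand":-0.4,"x":0,"y":0,"z":0,"yaw":0},{"hand":-0.4,"x":0,"y":0,"z":0,"yaw":0},{"hand":-0.4,"x":0,"y":0,"z":0,"yaw":0},{"hand":-0.4,"x":0.01,"y":0,"z":0,"yaw":0},{"hand":-0.4,"x":0.01,"y":0,"z":0,"yaw":0},{"hand":-0.4,"x":0.01,"y":0,"z":0,"yaw":0},{"hand":-0.4,"x":0,"y":0,"z":0,"yaw":0},{"hand":-0.4,"x":0,"y":0,"z":0,"yaw":0}]}}

```text
clock: 8.2
eef_pos: [600.0, 308.0, 157.4]
eef_rot: [-3.141, 0.0, 1.873]
wrist_force: [-0.5, 0.6, -0.1]
finger_gap: 28.1
finger_force: 0.0
```

Call:
{"fn": "arm_command", "kwargs": {"targets": [{"hand":-1,"x":0,"y":0,"z":0,"yaw":0},{"hand":-1,"x":0,"y":0,"z":0,"yaw":0},{"hand":-1,"x":0,"y":0,"z":0,"yaw":0},{"hand":-1,"x":0,"y":0,"z":0,"yaw":0},{"hand":-1,"x":0,"y":0,"z":0,"yaw":0}], "newtons": 20}}

```text
clock: 8.7
eef_pos: [600.3, 307.4, 157.5]
eef_rot: [3.142, 0.0, 1.872]
wrist_force: [1.0, -1.2, 0.6]
finger_gap: 12.2
finger_force: 20.0
```

Run:
```python
from h import *
s=manip.read_state();print(s["eef_pos"],s["wrist_force"],s["finger_gap"])
cv2.imwrite("pics/v4.png",cv2.resize(camera("wrist")[90:300,150:430,::-1],None,fx=2.6,fy=2.6))
```

```text
[600.29697175 307.37111179 157.45514295] [ 1.0420638  -1.24121227  0.63496046] 12.173936150989089
```

View pics/v4.png

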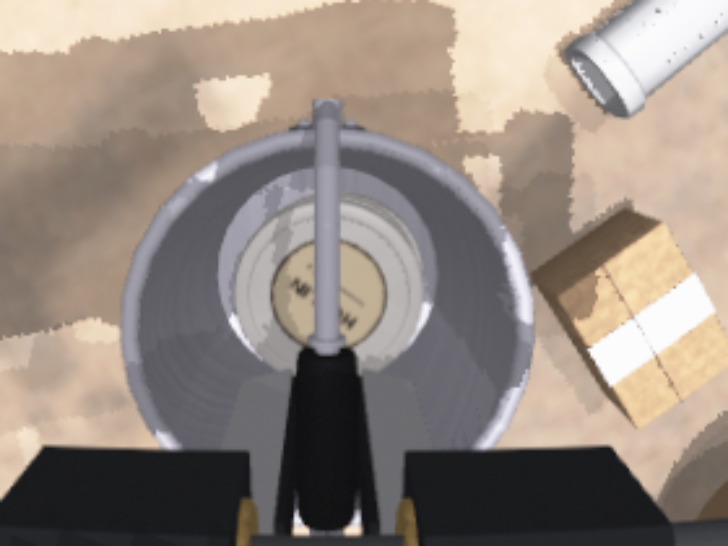

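The grip's end at (328,350) sits centred between the fingers, and the bail is in line with its ear at (325,105), so it is upright. The grasp is good, so I lift gently.

Call:
{"fn": "arm_command", "kwargs": {"targets": [{"hand":-1,"x":0,"y":0,"z":-0.002,"yaw":0},{"hand":-1,"x":0,"y":0,"z":-0.004,"yaw":0},{"hand":-1,"x":0,"y":0,"z":-0.006,"yaw":0},{"hand":-1,"x":0,"y":0,"z":-0.01,"yaw":0},{"hand":-1,"x":0,"y":0,"z":-0.014,"yaw":0},{"hand":-1,"x":0,"y":0,"z":-0.018,"yaw":0},{"hand":-1,"x":0,"y":0,"z":-0.018,"yaw":0},{"hand":-1,"x":0,"y":0,"z":-0.018,"yaw":0},{"hand":-1,"x":0,"y":0,"z":-0.014,"yaw":0},{"hand":-1,"x":0,"y":0,"z":-0.01,"yaw":0}]}}

```text
clock: 9.75
eef_pos: [600.3, 307.6, 273.4]
eef_rot: [3.14, -0.0, 1.872]
wrist_force: [-0.4, 0.1, -3.9]
finger_gap: 12.4
finger_force: 20.0
```

Call:
{"fn": "arm_command", "kwargs": {"targets": [{"hand":-1,"x":0,"y":0,"z":-0.01,"yaw":0},{"hand":-1,"x":0,"y":0,"z":-0.009,"yaw":0},{"hand":-1,"x":0,"y":0,"z":-0.007,"yaw":0},{"hand":-1,"x":0,"y":0,"z":-0.004,"yaw":0},{"hand":-1,"x":0,"y":0,"z":-0.002,"yaw":0},{"hand":-1,"x":0,"y":0,"z":0,"yaw":0},{"hand":-1,"x":0,"y":0,"z":0,"yaw":0}]}}

```text
clock: 10.45
eef_pos: [600.1, 307.5, 303.0]
eef_rot: [-3.141, 0.0, 1.872]
wrist_force: [-0.8, -0.4, -3.5]
finger_gap: 12.6
finger_force: 20.0
```

Run:
```python
from h import *
s=manip.read_state();print(s["eef_pos"],s["wrist_force"],s["finger_gap"])
rows((430,150,302),1.872,n=10); rows((430,-14,302),1.815,n=10,pose=(430,150,302,1.872))
```

```text
[600.10647549 307.54835591 302.97801271] [-0.75184178 -0.40535853 -3.47783201] 12.575072936991837
10 0.232
-0.01 -0.0209 0.0001 -0.0 last [np.float64(-0.01), np.float64(-0.0209), np.float64(0.0001), np.float64(-0.0)]
10 0.164
-0.0157 -0.0049 -0.0 0.006 last [np.float64(-0.0159), np.float64(-0.0041), np.float64(-0.0), 0.006]
```

Call:
{"fn": "arm_command", "kwargs": {"targets": [{"hand":-1,"x":-0.0014,"y":-0.0029,"z":0,"yaw":0},{"hand":-1,"x":-0.0028,"y":-0.0058,"z":0,"yaw":0},{"hand":-1,"x":-0.0042,"y":-0.0087,"z":0,"yaw":0},{"hand":-1,"x":-0.0056,"y":-0.0116,"z":0,"yaw":0},{"hand":-1,"x":-0.007,"y":-0.0145,"z":0,"yaw":0},{"hand":-1,"x":-0.0083,"y":-0.0174,"z":0,"yaw":0},{"hand":-1,"x":-0.0083,"y":-0.0174,"z":0,"yaw":0},{"hand":-1,"x":-0.0083,"y":-0.0174,"z":0,"yaw":0},{"hand":-1,"x":-0.0083,"y":-0.0174,"z":0,"yaw":0},{"hand":-1,"x":-0.0083,"y":-0.0174,"z":0,"yaw":0}]}}

```text
clock: 11.45
eef_pos: [493.0, 208.3, 303.5]
eef_rot: [3.141, 0.0, 1.872]
wrist_force: [1.2, 0.1, -3.6]
finger_gap: 12.5
finger_force: 20.0
```

Call:
{"fn": "arm_command", "kwargs": {"targets": [{"hand":-1,"x":-0.0083,"y":-0.0174,"z":0,"yaw":0},{"hand":-1,"x":-0.0083,"y":-0.0174,"z":0,"yaw":0},{"hand":-1,"x":-0.0096,"y":-0.0153,"z":0,"yaw":0},{"hand":-1,"x":-0.0109,"y":-0.0131,"z":0,"yaw":0},{"hand":-1,"x":-0.0121,"y":-0.011,"z":0,"yaw":0},{"hand":-1,"x":-0.0133,"y":-0.0088,"z":0,"yaw":0},{"hand":-1,"x":-0.0146,"y":-0.0067,"z":0,"yaw":0},{"hand":-1,"x":-0.0158,"y":-0.0045,"z":0,"yaw":0},{"hand":-1,"x":-0.0158,"y":-0.0045,"z":0,"yaw":0},{"hand":-1,"x":-0.0158,"y":-0.0045,"z":0,"yaw":0}]}}

```text
clock: 12.45
eef_pos: [432.0, 58.6, 303.5]
eef_rot: [3.141, 0.0, 1.872]
wrist_force: [0.4, -0.4, -3.9]
finger_gap: 12.3
finger_force: 20.0
```

Call:
{"fn": "arm_command", "kwargs": {"targets": [{"hand":-1,"x":-0.0158,"y":-0.0045,"z":0,"yaw":0.008},{"hand":-1,"x":-0.0158,"y":-0.0045,"z":0,"yaw":0.008},{"hand":-1,"x":-0.0131,"y":-0.0038,"z":0,"yaw":0.008},{"hand":-1,"x":-0.0105,"y":-0.003,"z":0,"yaw":0.008},{"hand":-1,"x":-0.0079,"y":-0.0022,"z":0,"yaw":0.008},{"hand":-1,"x":-0.0053,"y":-0.0015,"z":0,"yaw":0.008},{"hand":-1,"x":-0.0026,"y":-0.0008,"z":0,"yaw":0.008},{"hand":-1,"x":0,"y":0,"z":0,"yaw":0},{"hand":-1,"x":0,"y":0,"z":0,"yaw":0},{"hand":-1,"x":0,"y":0,"z":0,"yaw":0}]}}

```text
clock: 13.45
eef_pos: [432.9, -13.8, 303.4]
eef_rot: [-3.142, -0.0, 1.816]
wrist_force: [0.8, 0.2, -3.3]
finger_gap: 12.5
finger_force: 20.0
```

Run:
```python
from h import *
import pickle
np.set_printoptions(precision=1,suppress=True)
c=get_calibration("wrist"); im=camera("wrist"); pickle.dump(c,open("w5.pkl","wb"))
s=manip.read_state();print(s["eef_pos"],s["eef_rot"],s["wrist_force"],s["finger_gap"])
for n,j in (("wrist",im),("scene",camera("scene")),("side",camera("side"))):
    cv2.imwrite(f"pics/{n}5.png",j[:,:,::-1]); r,g,b=[j[...,i].astype(int) for i in range(3)]
    print(n,[(q[0],q[1]) for q in blobs((r>110)&(g<70)&(b<70),4)])
```

```text
[432.9 -13.9 303.5] [ 3.1 -0.   1.8] [ 0.5  0.4 -3.5] 12.254740719789247
wrist [(array([305. ,  96.9]), np.int32(292)), (array([378.2, 186.6]), np.int32(161)), (array([509.1, 196. ]), np.int32(34))]
scene [(array([303. , 150.5]), np.int32(4)), (array([354.3, 157. ]), np.int32(7)), (array([336.6, 172.2]), np.int32(5)), (array([305.7, 267.9]), np.int32(7))]
side [(array([340.2, 156.6]), np.int32(5)), (array([338.2, 163.6]), np.int32(5)), (array([289.5, 167.8]), np.int32(4)), (array([343.2, 287.2]), np.int32(28))]
```

View pics/wrist5.png

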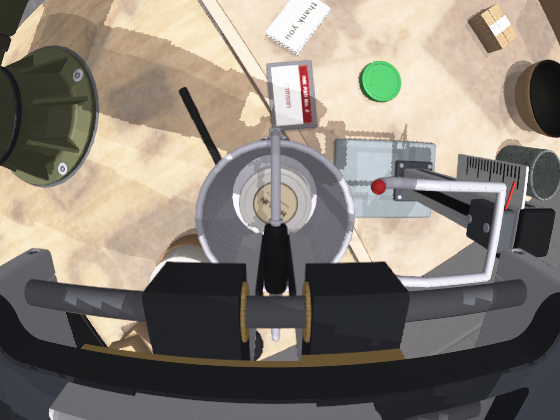

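The wrist view shows the pail hanging straight below the grip at (275,240). The near red tip is at (378,187), its prong runs to a corner at (503,187), and the crossbar runs from there to (490,280).

Run:
```python
from h import *
import pickle
np.set_printoptions(precision=1,suppress=True)
c=pickle.load(open("w5.pkl","rb"))
B=tri([ray("scene",(336.6,172.2)),ray("side",(338.5,163.5)),ray("wrist",(378.2,186.6),c)]); print("B",B, plane("wrist",(378.2,186.6),290,c))
A=tri([ray("scene",(354.4,157)),ray("side",(340.2,156.6))]); print("A",A[0])
C=plane("wrist",(501,187),288,c); D=plane("wrist",(489,279),288,c); print("corner",C,D)
w=plane("wrist",(390,184),282,c)
Bz=plane("wrist",(378.2,186.6),292,c)
print("dir", np.arctan2(*(C-Bz)[1::-1]), np.hypot(*(C-Bz)[:2]), "xbar yaw",np.arctan2((C-D)[0]*-1,(C-D)[1]),np.hypot(*(C-D)[:2]))
th=.24; ex=np.array([np.cos(th),np.sin(th)]);ey=np.array([-ex[1],ex[0]])
p=np.array([432.9,-13.9])
print("seat from B",Bz[:2]+18*ex-36*ey,"from C,D",(C+D)[:2]/2-88*ex,"tips A,B",(A[0]+B[0])[:2]/2+18*ex)
g=plane("wrist",(275,225),321,c);print("grip far end",g,(g[:2]-p)@ey,(g[:2]-p)@ex)
```

```text
B (array([486.1,  35. , 291.8]), [np.float64(1.6731963683873752), np.float64(1.3769629666760657), np.float64(0.36901660373909817)]) [487.1  34.6 290. ]
A [503.1 -34.3 292.5]
corner [584.3  60.6 288. ] [606.3  -9.7 288. ]
dir 0.25751688104673054 101.21283575829263 xbar yaw 0.304077486347761 73.65925042089285
seat from B [512.4   4.1] from C,D [509.8   4.5] tips A,B [512.1   4.6]
grip far end [428.4   3.9 321. ] 18.406129588014444 -0.17742080022106704
```

Call:
{"fn": "arm_command", "kwargs": {"targets": [{"hand":-1,"x":-0.0005,"y":0.002,"z":0,"yaw":0},{"hand":-1,"x":-0.0005,"y":0.004,"z":0,"yaw":0},{"hand":-1,"x":0,"y":0.005,"z":0,"yaw":0},{"hand":-1,"x":0,"y":0.006,"z":0,"yaw":0},{"hand":-1,"x":0,"y":0.006,"z":0,"yaw":0},{"hand":-1,"x":0,"y":0.006,"z":0,"yaw":0},{"hand":-1,"x":0,"y":0.006,"z":0,"yaw":0},{"hand":-1,"x":0,"y":0.006,"z":0,"yaw":0},{"hand":-1,"x":0,"y":0.006,"z":0,"yaw":0},{"hand":-1,"x":0,"y":0.006,"z":0,"yaw":0}]}}

```text
clock: 14.6
eef_pos: [485.0, -2.1, 303.4]
eef_rot: [-3.142, -0.0, 1.816]
wrist_force: [0.7, -0.5, -3.1]
finger_gap: 12.6
finger_force: 20.0
```

Call:
{"fn": "arm_command", "kwargs": {"targets": [{"hand":-1,"x":0,"y":0.006,"z":0,"yaw":0},{"hand":-1,"x":0,"y":0.006,"z":0,"yaw":0},{"hand":-1,"x":0,"y":0.005,"z":0,"yaw":0},{"hand":-1,"x":0,"y":0.004,"z":0,"yaw":0},{"hand":-1,"x":0,"y":0.003,"z":0,"yaw":0},{"hand":-1,"x":0,"y":0.002,"z":0,"yaw":0},{"hand":-1,"x":0,"y":0.001,"z":0,"yaw":0},{"hand":-1,"x":0,"y":0,"z":0,"yaw":0},{"hand":-1,"x":0,"y":0,"z":0,"yaw":0}]}}

```text
clock: 15.5
eef_pos: [510.6, 4.3, 303.5]
eef_rot: [3.142, -0.0, 1.816]
wrist_force: [-0.3, -0.5, -3.8]
finger_gap: 12.4
finger_force: 20.0
```

Run:
```python
from h import *
s=manip.read_state();print(s["eef_pos"],s["eef_rot"],s["wrist_force"])
a=camera("scene")[110:250,260:400,::-1];b=camera("side")[120:260,250:390,::-1]
cv2.imwrite("pics/v6.png",np.hstack([cv2.resize(q,(400,400),interpolation=2) for q in (a,b)]))
```

```text
[510.64919112   4.27362357 303.47853813] [ 3.14156138e+00 -4.88197272e-05  1.81576059e+00] [-0.28959008 -0.54503267 -3.79235236]
```

View pics/v6.png

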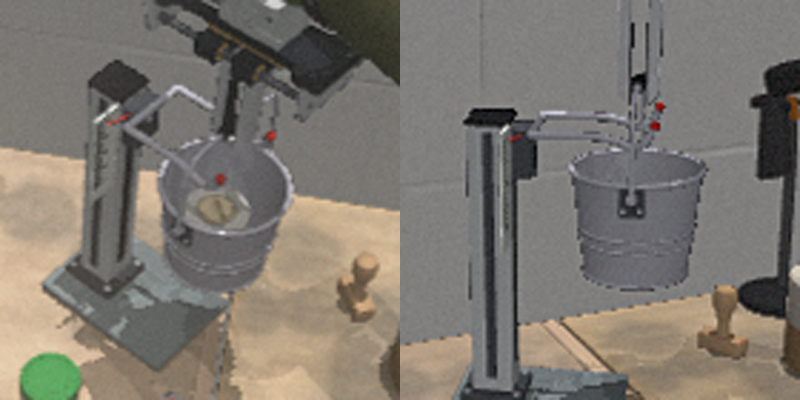

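The side crop shows the prongs inside the loop, below the wire and above the rim, with the wire just behind the red tips at (658,115). The pail hangs level. Now I lower it.

Call:
{"fn": "arm_command", "kwargs": {"targets": [{"hand":-1,"x":0,"y":0,"z":0.002,"yaw":0},{"hand":-1,"x":0,"y":0.001,"z":0.004,"yaw":0},{"hand":-1,"x":0,"y":0,"z":0.005,"yaw":0},{"hand":-1,"x":0,"y":0,"z":0.005,"yaw":0},{"hand":-1,"x":0,"y":0,"z":0.005,"yaw":0},{"hand":-1,"x":0,"y":0,"z":0.004,"yaw":0},{"hand":-1,"x":0,"y":0,"z":0.003,"yaw":0},{"hand":-1,"x":0,"y":0,"z":0.002,"yaw":0},{"hand":-1,"x":0,"y":0,"z":0.002,"yaw":0},{"hand":-1,"x":0,"y":0,"z":0.002,"yaw":0}]}}

```text
clock: 16.6
eef_pos: [511.7, 4.5, 269.4]
eef_rot: [3.141, 0.0, 1.816]
wrist_force: [-0.3, -0.5, -3.3]
finger_gap: 12.4
finger_force: 20.0
```

Call:
{"fn": "arm_command", "kwargs": {"targets": [{"hand":-1,"x":0,"y":0,"z":0.002,"yaw":0},{"hand":-1,"x":0,"y":0,"z":0.002,"yaw":0},{"hand":-1,"x":0,"y":0,"z":0.002,"yaw":0},{"hand":-1,"x":0,"y":0,"z":0.002,"yaw":0},{"hand":-1,"x":0,"y":0,"z":0.002,"yaw":0},{"hand":-1,"x":0,"y":0,"z":0.002,"yaw":0},{"hand":-1,"x":0,"y":0,"z":0.002,"yaw":0},{"hand":-1,"x":0,"y":0,"z":0.002,"yaw":0},{"hand":-1,"x":0,"y":0,"z":0.001,"yaw":0},{"hand":-1,"x":0,"y":0,"z":0.001,"yaw":0}]}}

```text
clock: 17.6
eef_pos: [511.7, 4.5, 251.4]
eef_rot: [3.142, 0.0, 1.816]
wrist_force: [0.1, 0.4, -2.7]
finger_gap: 12.6
finger_force: 20.0
```

```bash
cat > f.py <<'E'
from h import *
np.set_printoptions(precision=2,suppress=True)
F=[]
for i in range(12):
    im=camera("side"); F.append(manip.read_state()["wrist_force"])
r,g,b=[im[...,i].astype(int) for i in range(3)]
s=manip.read_state(); print(s["clock"],s["eef_pos"],np.mean(F,0),np.std(F,0))
print([(q[0],q[1]) for q in blobs((r>100)&(g<70)&(b<70),3) if q[0][1]<230])
E
python3 f.py
```

```text
18.2 [511.71   4.54 251.49] [ 0.19 -0.09 -2.32] [0.42 0.42 0.52]
[(array([387.5, 157.5]), np.int32(11)), (array([340.8, 161. ]), np.int32(4)), (array([338.5, 168. ]), np.int32(8)), (array([289.4, 172.4]), np.int32(5))]
```

Call:
{"fn": "arm_command", "kwargs": {"targets": [{"hand":-1,"x":0,"y":0,"z":0.001,"yaw":0},{"hand":-1,"x":0,"y":0,"z":0.002,"yaw":0},{"hand":-1,"x":0,"y":0,"z":0.002,"yaw":0},{"hand":-1,"x":0,"y":0,"z":0.002,"yaw":0},{"hand":-1,"x":0,"y":0,"z":0.002,"yaw":0},{"hand":-1,"x":0,"y":0,"z":0.002,"yaw":0},{"hand":-1,"x":0,"y":0,"z":0.002,"yaw":0},{"hand":-1,"x":0,"y":0,"z":0.001,"yaw":0}]}}

```text
clock: 19.0
eef_pos: [511.7, 4.5, 237.3]
eef_rot: [-3.142, -0.0, 1.816]
wrist_force: [0.4, 0.8, 0.2]
finger_gap: 12.4
finger_force: 20.0
```

```bash
sed -i 's/range(12)/range(24)/' f.py; python3 f.py
```

```text
20.2 [511.69   4.52 237.45] [-0.19  0.06 -0.78] [0.46 0.54 0.59]
[(array([387.4, 157.2]), np.int32(12)), (array([340.4, 166.2]), np.int32(5)), (array([338.1, 173.9]), np.int32(8)), (array([290. , 177.3]), np.int32(3))]
```

Call:
{"fn": "arm_command", "kwargs": {"targets": [{"hand":-1,"x":0,"y":0,"z":0.001,"yaw":0},{"hand":-1,"x":0,"y":0,"z":0.001,"yaw":0},{"hand":-1,"x":0,"y":0,"z":0.001,"yaw":0},{"hand":-1,"x":0,"y":0,"z":0.001,"yaw":0},{"hand":-1,"x":0,"y":0,"z":0.001,"yaw":0},{"hand":-1,"x":0,"y":0,"z":0.001,"yaw":0},{"hand":-1,"x":0,"y":0,"z":0.001,"yaw":0}]}}

```text
clock: 20.9
eef_pos: [511.7, 4.5, 230.4]
eef_rot: [3.142, -0.0, 1.816]
wrist_force: [0.4, -0.7, 1.1]
finger_gap: 12.3
finger_force: 20.0
```

```bash
sed -i 's/range(24)/range(50)/' f.py; python3 f.py
```

```text
23.4 [511.7    4.54 230.43] [ 0.04 -0.02  0.04] [0.5  0.45 0.38]
[(array([387.5, 157.4]), np.int32(14)), (array([340.5, 169. ]), np.int32(6)), (array([338. , 176.5]), np.int32(6)), (array([290., 180.]), np.int32(3))]
```

Call:
{"fn": "arm_command", "kwargs": {"targets": [{"hand":-1,"x":0,"y":0,"z":0,"yaw":0},{"hand":-1,"x":0,"y":0,"z":0,"yaw":0},{"hand":-0.72,"x":0,"y":0,"z":0,"yaw":0},{"hand":-0.7,"x":0,"y":0,"z":0,"yaw":0},{"hand":-0.68,"x":0,"y":0,"z":0,"yaw":0},{"hand":-0.65,"x":0,"y":0,"z":0,"yaw":0},{"hand":-0.6,"x":0,"y":0,"z":0,"yaw":0},{"hand":-0.5,"x":0,"y":0,"z":0,"yaw":0},{"hand":-0.4,"x":0,"y":0,"z":0,"yaw":0},{"hand":-0.4,"x":0,"y":0,"z":0,"yaw":0}], "newtons": 3}}

```text
clock: 24.4
eef_pos: [511.7, 4.5, 230.4]
eef_rot: [-3.142, 0.0, 1.816]
wrist_force: [-0.6, 0.5, 0.0]
finger_gap: 28.0
finger_force: 0.0
```

```bash
sed -i 's/range(50)/range(6)/' f.py; python3 f.py
python3 - <<'E'
from h import *
print(manip.read_state()["finger_gap"])
cv2.imwrite("pics/v7.png",np.hstack([cv2.resize(camera("wrist")[60:340,130:410,::-1],(400,400)),cv2.resize(camera("side")[130:270,250:390,::-1],(400,400),interpolation=2)]))
E
```

```text
24.7 [511.69   4.54 230.44] [-0.04  0.02  0.53] [0.31 0.45 0.21]
[(array([387.4, 157.2]), np.int32(13)), (array([338.7, 176.3]), np.int32(10)), (array([290., 180.]), np.int32(3))]
27.966875365735163
```

View pics/v7.png

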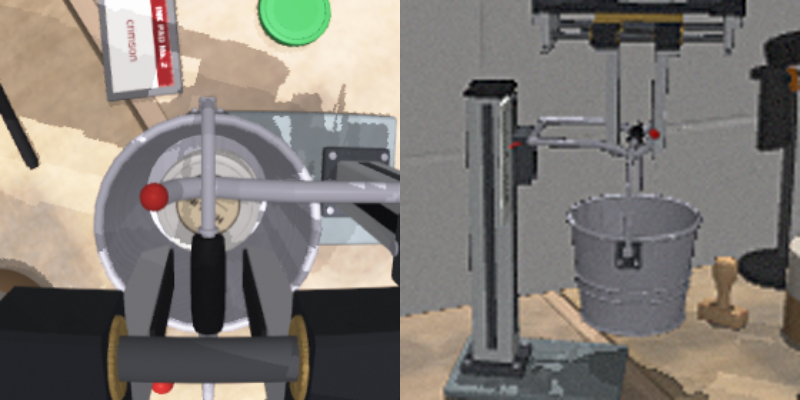

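The pail hangs from both prongs behind the red tips, the grip is free between the open fingers, and the hook did not move on release. Now I withdraw straight up.

Call:
{"fn": "arm_command", "kwargs": {"targets": [{"hand":-0.4,"x":0,"y":0,"z":-0.003,"yaw":0},{"hand":-0.4,"x":0,"y":0,"z":-0.008,"yaw":0},{"hand":-0.4,"x":0,"y":0,"z":-0.012,"yaw":0},{"hand":-0.4,"x":0,"y":0,"z":-0.015,"yaw":0},{"hand":-0.4,"x":0,"y":0,"z":-0.02,"yaw":0},{"hand":-0.4,"x":0,"y":0,"z":-0.025,"yaw":0},{"hand":-0.4,"x":0,"y":0,"z":-0.025,"yaw":0},{"hand":-0.4,"x":0,"y":0,"z":-0.025,"yaw":0},{"hand":-0.4,"x":0,"y":0,"z":-0.02,"yaw":0},{"hand":-0.4,"x":0,"y":0,"z":-0.01,"yaw":0}]}}

```text
clock: 25.8
eef_pos: [511.7, 4.5, 396.2]
eef_rot: [3.139, 0.001, 1.816]
wrist_force: [0.0, -0.3, 0.1]
finger_gap: 28.1
finger_force: 0.0
```

```bash
python3 f.py; python3 f.py
```

```text
26.1 [511.53   4.54 392.45] [0.09 0.22 0.04] [0.32 0.43 1.05]
[(array([387.4, 156.6]), np.int32(10)), (array([340.1, 168.9]), np.int32(8)), (array([338.2, 176.6]), np.int32(8)), (array([289.5, 180.2]), np.int32(4))]
26.4 [511.68   4.53 393.25] [-0.09  0.13  0.16] [0.47 0.23 0.4 ]
[(array([387.4, 157. ]), np.int32(10)), (array([340.1, 168.9]), np.int32(8)), (array([338.3, 176.4]), np.int32(7)), (array([290., 180.]), np.int32(3))]
```

The hook has stayed steady, with the tips at the same pixels before and after release.

```bash
python3 -c "
from cell import manip
print(manip.sign_off())"
```

```text
the job is handed in; nothing more can be done
None
```

The pail hangs quietly by its upright bail over both prongs of the hook; the arm was clear above it when I handed the job in at about 26 s, with the tins still in the pail when last seen.

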